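# Hold the test unit's flap at the inspection mark

## Robot

A 6-joint arm with a two-finger parallel gripper is mounted at the origin on the work surface. World frame = base frame: x ahead of the robot, y to its left, z up, the work surface at z = 0. Lengths are in mm, angles in degrees, forces in N, time in s.
With the tool pointing down it reaches from about 325 to 900 mm from the base axis. Payload 6.1 kg.
Tool frame: the origin (TCP) lies on the centre line of the jaws, within the pads' length; the fingertips stand 22 mm ahead of it and the grasp point (between the pads) lies 3 mm ahead of it (manip.nose_length is the distance from the TCP to the fingertips, in mm); z points along the fingers, y is the line along which they close (so a half turn about z gives the same grasp; the last joint's range is limited). The gripper opens to 87 mm and grips with 3 to 60 N. Pads are 19 mm wide; open, the fingers measure 117 mm over their backs; the gripper's body (75 mm by 190 mm) begins 51 mm behind the grasp point.
Start: joints at [-71.912, 12.628, 87.462, -0, 79.91, -7.225], TCP at [267.222, -564.985, 244.538] pointing down, gripper open.
Joint ranges: [-170.65, 170.65], [-52.31, 119.04], [5.05, 147.46], [-71.25, 251.25], [11.57, 151.72], [-153.62, 153.62]. Speed limits (degrees/s): [147.25, 147.25, 172.46, 180, 180, 180].

## Interface

Orientations are given as a 3x3 rotation matrix whose columns are the frame's x, y, z axes.
In Python, from plant import manip gives the robot as it stands.
- The arm moves only by the shell command python3 -m handwheel 'ROWS' [OPENING] [FORCE]. ROWS is JSON, a list of rows, each a list of 6 numbers: the shift along the tool's x, y, z as a fraction of full scale, then the turn, a rotation vector about the tool's x, y, z as a fraction of full scale. In form: [[dx, dy, dz, ax, ay, az], ...]. A call has 1 to 20 rows; each row is the pose to reach, as a shift and turn from the pose commanded when the call began, along the tool's axes at that moment; what a row does not reach only later rows make up. Full scale, the value 1, is 600 mm for a shift and pi/2 rad for a turn. A row lasts 1/8 s, in which the tool goes at most 62.5 mm and 10.7 degrees, less where a joint would pass 70% of its speed; a pose out of reach is approached as far as the arm can. A call with a number of a shift or a turn outside -1 to 1 is refused whole. A call with a gripper value outside its range is refused whole. OPENING is the opening, from 0 (shut) to 1 (fully open), set as the call begins (- or left out, the last holds). The fingers move at their own pace and stop on an object; FORCE is the grip in N (left out, the last holds). Time passes only in rows, so rows that repeat a pose let the fingers close. It gives the time, the measured TCP pose, the force, the opening and the grip force at its end, in the units of the state.
- manip.get_obs(): the state, without advancing time (a new reading comes with each control period).
- manip.camera(name): name is "scene" or "side" or "wrist"; returns a dict with "image" (384x512x3 uint8, red, green, blue), "camera_matrix" (3x3 intrinsics, pixels), "dist" ([k1, k2, p1, p2, k3] as OpenCV has them; the pictures are not rectified), "extrinsics" (4x4, takes a point from camera to world coordinates); the wrist camera has in their place "hand_eye" (4x4, takes a point from camera to tool coordinates, whose origin is the TCP and whose axes are the flange's). Camera axes: x right, y down, z forward; pixel columns grow to the right and rows downward; lengths in mm; the calibration is good to about 2 mm. A picture is of the moment at which its call begins: read the wrist's pose just before it. There is no depth.
- manip.hand_in(): hands the job in; it is judged then, once.
The state is a dict: "clock": time; "joints": joint angles; "joint_velocities": joint speeds; "tau": joint torques, N m; "tcp_pos": TCP position; "orientation": TCP orientation; "ft_force": force on the tool from outside, world axes, zero at the start; "torque": the same for the moment, N m; "opening": opening from 0.0 (shut) to 1.0 (fully open); "gripper_force": force on a finger pad.
Only numpy, scipy, OpenCV 4.12 (cv2) and the standard library are available. Lean on these libraries where they do the work, as an engineer would, in place of code of your own. Each camera call takes 0.05 s, during which the arm holds its last target. There are 200 camera calls.

## Task

Unlock the flap of the test unit by sliding the orange bolt grip back, away from the flap, until it is fully withdrawn at the green end of its track; then lift the flap by its steel handle until it is in line with the red pointer, and finish still holding it there, steady, so that the circuit board can be inspected. The flap falls shut if let go; leave the red pointer where it is set and do not disturb the other things on the bench.

Things in the scene. Friction and masses are not known exactly. Their poses are not given: they have to be found in the camera images.
- unit: the test unit: a white box 200 (x) x 300 (y) mm, 80 mm high, fixed to the bench, turned about the vertical; origin at the centre of its underside. Its x points away from its front, y to the left, where the angle scale stands; the bolt's ledge is on the right (-y)
- bolt_top (a point): centre of the top of the slide bolt's orange grip: an upright block 22 mm (x) by 20 mm (y), 40 mm high, on a track on the ledge right of the flap; the track's surface lies 41 mm below this point. A steel tongue 14 mm wide, 8 mm thick runs from the grip's foot to +y, to 50 mm from the grip's centre, over the flap's edge when locked. Axes: the unit's
- bolt (a joint): slide of the bolt along the unit's -y, away from the flap, m: 0 = locked fully home over the flap, 0.050 = fully withdrawn against its stop, with the grip over the green end of the track. The flap cannot lift below about 0.025. About 1.5 N of friction; it stays where left
- flap_handle (a point): middle of the flap's handle: a round steel bar 12 mm thick, 120 mm long, along its y axis (parallel to the hinge), 55 mm out from the flap's front edge on two thin legs 110 mm apart, 240 mm from the hinge axis. Free all round between the legs; flap shut, it is 75 mm above the bench. x runs in the flap's plane from handle to hinge
- flap_hinge (a point): point on the flap's hinge axis in line with the middle of the handle, at the unit's far side; y = hinge axis, x points in the flap's plane away from the handle (when shut: the unit's axes). The flap is a blue frame with a clear pane, 185 x 150 x 10 mm, 0.3 to 0.55 kg
- flap (a joint): angle of the flap, rad: 0 = shut (level), growing as the handle rises; stop at 1.4. Nearly frictionless: it falls shut when let go
- pointer_ball (a point): centre of the red ball (18 mm) on the end of the red pointer, 150 mm from the hinge axis; the pointer turns about the same axis as the flap, before the white arc scale, its ball 18 mm clear of the flap's left (+y) edge. It is the mark and stays where it is set. Its x axis runs along the pointer, from ball to hinge axis
- pointer (a joint): angle of the red pointer, rad, measured as the flap's: when both are equal the flap is in line with the pointer
- screwdriver: bystander: screwdriver with a red handle, 170 mm long, 26 mm thick, lying across in front of the test unit; origin at the middle of its length, on its underside
- tape: bystander: yellow roll of tape, 40 mm across, 18 mm high, on the unit's white ledge behind the orange grip; origin at the centre of its underside
- spool: bystander: steel-coloured spool, 56 mm across, 40 mm high; origin at the centre of its underside
- multimeter: bystander: yellow hand meter, 150 x 75 x 38 mm, lying flat; origin at the centre of its underside
- cleaner: bystander: blue bottle, 44 mm across, 110 mm high; origin at the centre of its underside
- tray: bystander: grey two-part tray, 100 x 70 x 30 mm; origin at the centre of its underside
- connector_box: bystander: black box, 60 x 45 x 30 mm; origin at the centre of its underside

How it is judged:
By the outcome, as a careful person would: the job done as asked, in the order asked, and still so for the second after the job is handed in, while the arm keeps its last pose, push and grip.
It also fails if it takes over 51 s, if anything falls off the work surface, if the arm or the gripper's body presses on something with over 40 N, if the wrist force passes 120 N, or if a joint passes its speed limit or range.

## Working session

There is one attempt and no reset: what is moved stays moved. The work goes in short steps, Python scripts to look and compute and a shell command to move; the robot and the scene stay as the last step left them, time stands still between calls to the robot, and variables do not carry over. Pictures are saved under pics/ and viewed, at most 10 in all, crops included, and the job is handed in when it is done.

```bash
mkdir -p pics; ls
python3 - <<'E'
from plant import manip
import cv2,numpy as np,pickle
d={}
for n in ["scene","side","wrist"]:
    o=manip.get_obs(); c=manip.camera(n); d[n]=(c,o)
    cv2.imwrite(f"pics/{n}0.png",c["image"][:,:,::-1])
    print(n,c["camera_matrix"].tolist(),np.round(c["dist"],4).tolist(),np.round(c.get("extrinsics",c.get("hand_eye")),3).tolist())
pickle.dump(d,open("d0.pkl","wb"))
o=manip.get_obs();print(o["clock"],o["tcp_pos"],np.round(o["orientation"],3).tolist())
E
```

```text
pics
scene [[434.2507636563599, 0.0, 251.58409195626453], [0.0, 434.2507636563599, 187.55141275706694], [0.0, 0.0, 1.0]] [0.0564, 0.0, 0.0, 0.0, 0.0] [[-0.199, 0.71, -0.675, 1613.637], [0.98, 0.14, -0.142, 225.78], [-0.007, -0.69, -0.724, 1226.152], [0.0, 0.0, 0.0, 1.0]]
side [[425.45797948462393, 0.0, 259.45596197077333], [0.0, 425.45797948462393, 190.95520057865716], [0.0, 0.0, 1.0]] [-0.1138, 0.0, 0.0, 0.0, 0.0] [[-0.812, -0.378, 0.444, 49.924], [-0.583, 0.539, -0.608, 746.689], [-0.01, -0.752, -0.659, 896.976], [0.0, 0.0, 0.0, 1.0]]
wrist [[272.7329324158193, 0.0, 257.59259225217284], [0.0, 272.7329324158193, 196.27601390221756], [0.0, 0.0, 1.0]] [0.017, 0.0, 0.0, 0.0, 0.0] [[0.001, -0.962, -0.272, 75.545], [1.0, 0.001, 0.0, 0.49], [-0.0, -0.272, 0.962, -140.347], [0.0, 0.0, 0.0, 1.0]]
0.15 [ 267.06763469 -564.56658109  243.68079055] [[0.904, 0.428, -0.0], [0.428, -0.904, 0.001], [0.0, -0.001, -1.0]]
```

View pics/scene0.png

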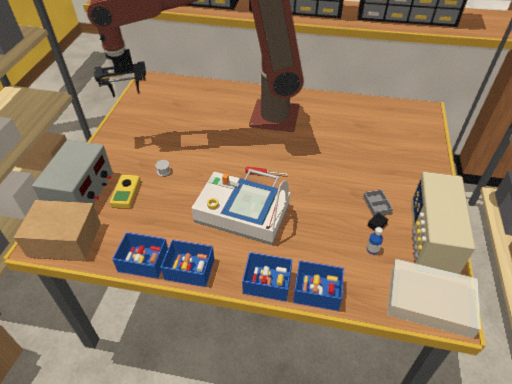

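View pics/side0.png

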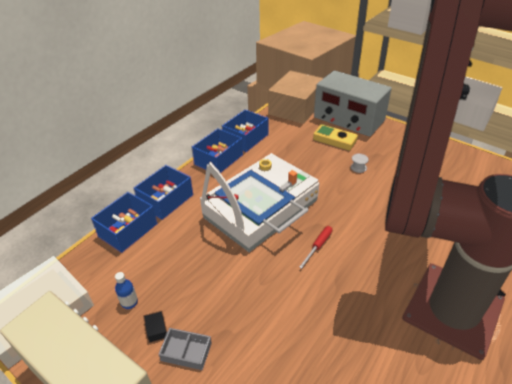

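The scene view shows the unit around (243,205) px, with the orange grip at about (226,181). In the side view the grip is at about (293,177) and the handle at about (290,215). I'll enlarge both.

Run:
```python
import cv2,numpy as np
a=cv2.imread("pics/scene0.png")[160:245,185:299]; b=cv2.imread("pics/side0.png")[145:255,195:345]
a=cv2.resize(a,(402,300),interpolation=cv2.INTER_CUBIC)
a=cv2.resize(cv2.imread("pics/scene0.png")[160:245,185:299],None,fx=7,fy=7,interpolation=cv2.INTER_CUBIC)
b=cv2.resize(cv2.imread("pics/side0.png")[145:255,195:345],None,fx=5.3,fy=5.3,interpolation=cv2.INTER_CUBIC)
cv2.imwrite("pics/a1.png",a);cv2.imwrite("pics/b1.png",b);print(a.shape,b.shape)
```

```text
(595, 798, 3) (583, 795, 3)
```

View pics/a1.png

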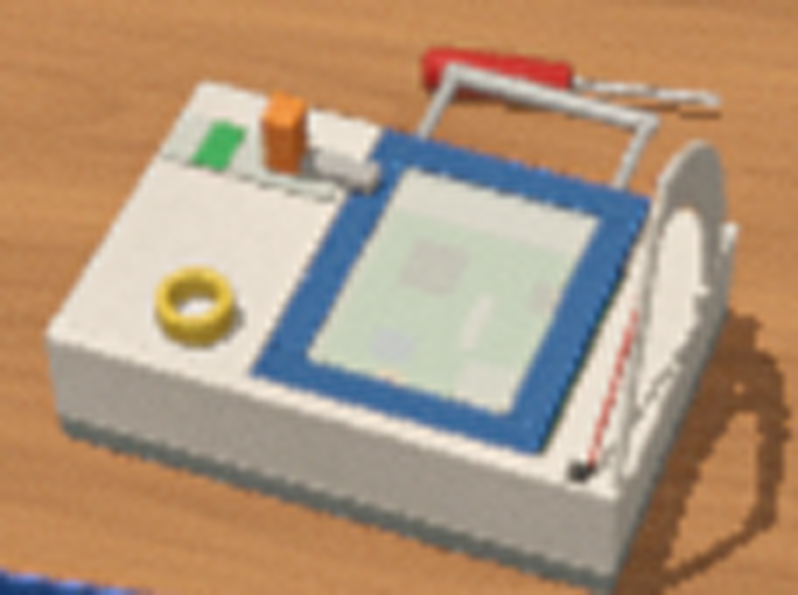

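View pics/b1.png

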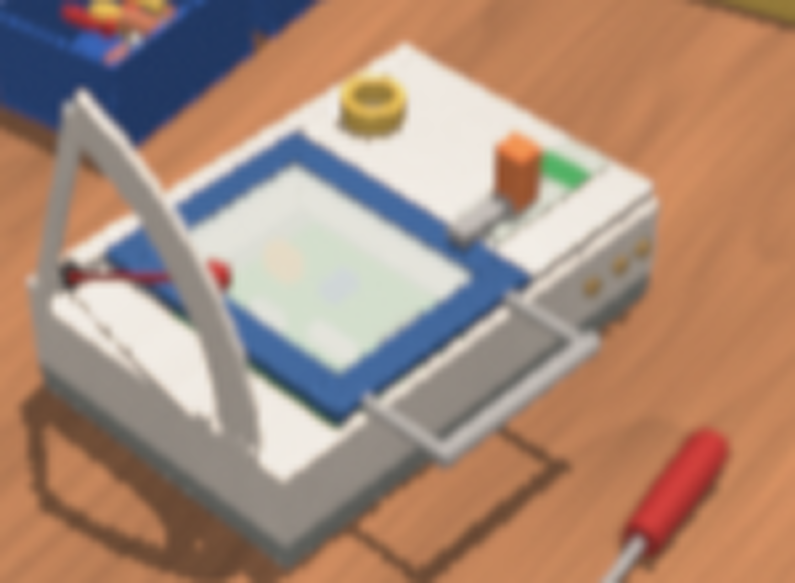

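The scene crop shows the handle ends at (450,70) and (655,122), the grip top at (286,107) and the pointer hub at (583,468). The side crop shows the handle ends at (592,342) and (445,457), the grip top at (517,148), the red ball at (216,275) and the hub at (70,272).

```bash
cat > h.py <<'E'
import numpy as np,cv2
def ray(c,uv,obs=None):
    p=cv2.undistortPoints(np.array([[uv]],float),c["camera_matrix"],np.array(c["dist"],float))[0,0]
    if "extrinsics" in c: T=np.array(c["extrinsics"])
    else:
        W=np.eye(4);W[:3,:3]=obs["orientation"];W[:3,3]=obs["tcp_pos"];T=W@np.array(c["hand_eye"])
    d=T[:3,:3]@np.array([p[0],p[1],1]);return T[:3,3],d/np.linalg.norm(d)
def tri(r1,r2):
    A=np.stack([r1[1],-r2[1]],1);s=np.linalg.lstsq(A,r2[0]-r1[0],rcond=None)[0]
    a=r1[0]+s[0]*r1[1];b=r2[0]+s[1]*r2[1];return (a+b)/2,np.linalg.norm(a-b)
def onz(r,z): return r[0]+(z-r[0][2])/r[1][2]*r[1]
def proj(c,P,obs=None):
    if "extrinsics" in c: T=np.array(c["extrinsics"])
    else:
        W=np.eye(4);W[:3,:3]=obs["orientation"];W[:3,3]=obs["tcp_pos"];T=W@np.array(c["hand_eye"])
    T=np.linalg.inv(T)
    return cv2.projectPoints(np.array([P],float),cv2.Rodrigues(T[:3,:3])[0],T[:3,3],c["camera_matrix"],np.array(c["dist"],float))[0][0,0]
E
python3 - <<'E'
import pickle,numpy as np
from h import *
np.set_printoptions(precision=1,suppress=True)
d=pickle.load(open("d0.pkl","rb"));S=d["scene"][0];D=d["side"][0]
s=lambda u,v:ray(S,(185+(u+.5)/7-.5,160+(v+.5)/7-.5)); e=lambda u,v:ray(D,(195+(u+.5)/5.3-.5,145+(v+.5)/5.3-.5))
R=tri(s(450,70),e(592,342));L=tri(s(655,122),e(445,457));G=tri(s(286,107),e(517,148));H=tri(s(583,468),e(70,272))
for n,x in zip("RLGH",(R,L,G,H)):print(n,x)
for a,b in ((s(450,70),s(655,122)),(e(592,342),e(445,457))):
    a=onz(a,75);b=onz(b,75);v=b-a;print("z75",a,b,(a+b)/2,np.linalg.norm(v),np.degrees(np.arctan2(-v[0],v[1])))
# grip top at height
for z in (105,110,115,120,121): print(z,onz(s(286,107),z),onz(e(517,148),z))
v=L[0]-R[0];yaw=np.arctan2(-v[0],v[1])
M=(L[0]+R[0])/2;M[2]=75
for yw in (yaw,yaw-.03,yaw+.03):
  x=np.array([np.cos(yw),np.sin(yw),0]);y=np.array([-np.sin(yw),np.cos(yw),0]);hg=M+240*x
  for off in (93,102):
    o,dd=e(216,275);t=((hg+off*y-o)@y)/(dd@y);B=o+t*dd-hg
    print(np.degrees(yw),off,"r",np.hypot(B@x,B[2]),"ang",np.degrees(np.arctan2(B[2],-B@x)))
print("G in unit from handle",(G[0]-M)@x,(G[0]-M)@y)
E
```

```text
R (array([451.5, -27.5,  74.9]), np.float64(5.291096779737326))
L (array([468.7,  87.5,  75. ]), np.float64(3.635595951490001))
G (array([542.3, -94.1, 121.3]), np.float64(6.580115698743409))
H (array([711.2,  91.9,  78.4]), np.float64(5.253792601754366))
z75 [449.2 -29.9  75. ] [467.2  86.   75. ] [458.2  28.1  75. ] 117.22437429118094 -8.873433095823762
z75 [451.7 -24.1  75. ] [468.9  89.7  75. ] [460.3  32.8  75. ] 115.11168073525114 -8.615134058335876
105 [ 523.4 -101.9  105. ] [ 552.7 -107.3  105. ]
110 [ 528.3 -100.4  110. ] [ 549.5 -101.9  110. ]
115 [533.1 -99.  115. ] [546.3 -96.5 115. ]
120 [538.  -97.5 120. ] [543.1 -91.1 120. ]
121 [538.9 -97.2 121. ] [542.5 -90.1 121. ]
-8.522688205451123 93 r 129.699749712422 ang 29.884775272050266
-8.522688205451123 102 r 144.91278324518098 ang 32.05281150366761
-10.241561590843594 93 r 125.5409115249718 ang 28.17330355488844
-10.241561590843594 102 r 141.39208152737393 ang 30.6119906555998
-6.803814820058653 93 r 133.5620000727567 ang 31.470659824760173
-6.803814820058653 102 r 148.1730975638824 ang 33.41740909893642
G in unit from handle 96.32576215490245 -113.52552515924292
```

```bash
python3 -m handwheel '[[0.757,-0.535,0.015,0,0,-0.622],[0.757,-0.535,0.015,0,0,-0.622],[0.757,-0.535,0.015,0,0,-0.622],[0.757,-0.535,0.015,0,0,-0.622],[0.757,-0.535,0.015,0,0,-0.622],[0.757,-0.535,0.015,0,0,-0.622],[0.757,-0.535,0.015,0,0,-0.622],[0.757,-0.535,0.015,0,0,-0.622],[0.757,-0.535,0.015,0,0,-0.622],[0.757,-0.535,0.015,0,0,-0.622],[0.757,-0.535,0.015,0,0,-0.622],[0.757,-0.535,0.015,0,0,-0.622],[0.757,-0.535,0.015,0,0,-0.622]]' 0.65 20
cat > look.py <<'E'
from plant import manip
import cv2,sys,pickle,numpy as np
o=manip.get_obs();c=manip.camera(sys.argv[1])
pickle.dump((c,o),open(sys.argv[2]+".pkl","wb"));cv2.imwrite(f"pics/{sys.argv[2]}.png",c["image"][:,:,::-1])
print(o["clock"],np.round(o["tcp_pos"],1),np.round(o["orientation"],3).tolist(),np.round(o["joints"],1))
E
python3 look.py wrist w1
```

```text
clock: 1.78
tcp_pos: [540.2, -81.9, 235.6]
orientation: [[0.153, 0.988, 0.0], [0.988, -0.153, -0.0], [-0.0, 0.0, -1.0]]
ft_force: [0.4, 0.2, -0.7]
opening: 0.652
gripper_force: 0.0
1.775 [540.2 -81.9 235.6] [[0.153, 0.988, 0.0], [0.988, -0.153, -0.0], [-0.0, 0.0, -1.0]] [-16.9   2.2  99.9  -0.   77.9  -8.1]
```

View pics/w1.png

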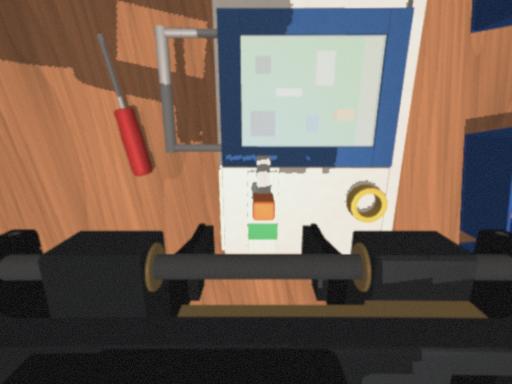

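The wrist view shows the orange grip at (263,208) between the fingers and the tape at (368,205). The handle bar runs from about (161,28) to (170,150), and the unit is aligned with the image.

Run:
```python
import pickle,numpy as np,cv2
from h import *
np.set_printoptions(precision=1,suppress=True)
c,o=pickle.load(open("w1.pkl","rb"));hsv=cv2.cvtColor(c["image"],cv2.COLOR_RGB2HSV)
m=cv2.inRange(hsv,(5,180,100),(16,255,255));m[:,:230]=0;m[:,300:]=0;m[:185]=0;m[230:]=0
ys,xs=np.nonzero(m);print("orange",xs.min(),xs.max(),ys.min(),ys.max())
v=hsv[...,2].astype(int);
for y in range(ys.min()-1,ys.max()+2): print(y,c["image"][y,263])
for z in (80,121):
  for p in ((xs.min(),200),(xs.max(),200),(263,ys.min()),(263,ys.max())): print(z,p,onz(ray(c,p,o),z))
for p in ((161.5,30),(170,150),(164,60),(167,120)):print("handle",p,onz(ray(c,p,o),75))
for p in ((219,168),(393,168),(411,10),(217,10)):print("flap",p,onz(ray(c,p,o),80))
print("tape",onz(ray(c,(368,205),o),98))
for y in (60,90,120): print(y,c["image"][y,155:180].sum(1)//3)
```

```text
orange 256 269 195 201
194 [121  74  52]
195 [121  67  38]
196 [122  69  42]
197 [118  62  35]
198 [119  62  33]
199 [125  69  42]
200 [128  70  40]
201 [155  87  53]
202 [198 109  63]
80 (np.int64(256), 200) [537.5 -95.2  80. ]
80 (np.int64(269), 200) [552.  -97.4  80. ]
80 (263, np.int64(195)) [546.2 -90.6  80. ]
80 (263, np.int64(201)) [545.1 -97.5  80. ]
121 (np.int64(256), 200) [539.6 -83.1 121. ]
121 (np.int64(269), 200) [552.1 -85.1 121. ]
121 (263, np.int64(195)) [547.1 -79.2 121. ]
121 (263, np.int64(201)) [546.2 -85.2 121. ]
handle (161.5, 30) [473.1  87.6  75. ]
handle (170, 150) [453.2 -26.   75. ]
handle (164, 60) [468.9  61.6  75. ]
handle (167, 120) [457.7   5.2  75. ]
flap (219, 168) [503.1 -52.8  80. ]
flap (393, 168) [690.8 -82.   80. ]
flap (411, 10) [709.3  65.8  80. ]
flap (217, 10) [530.   94.3  80. ]
tape [ 655.5 -113.6   98. ]
60 [133 133 134 146 161 172 183 186 188 181 164 150 139 120 113 120 127 130
 132 128 114  88  73  73  74]
90 [ 77  80  77  83  86  94  99 107 110 112 109 110 107 101  94  91  85  82
  81  83  81  80  80  78  81]
120 [132 131 131 133 130 128 125 117 107 104 110 112 113 110 112 104  98  93
  92 103 119 109  89  79  76]
```

```bash
python3 -m handwheel '[[-0.0205,0.0105,0.07,0,0,0],[-0.0205,0.0105,0.16,0,0,0],[-0.0205,0.0105,0.204,0,0,0],[-0.0205,0.0105,0.204,0,0,0],[-0.0205,0.0105,0.204,0,0,0]]' 0.65 15
python3 -m handwheel '[[0,0,0,0,0,0],[0,0,0,0,0,0],[0,0,0,0,0,0],[0,0,0,0,0,0],[0,0,0,0,0,0]]' 0.1 15; python3 look.py wrist w2
```

```text
clock: 2.45
tcp_pos: [545.9, -94.4, 114.7]
orientation: [[0.152, 0.988, 0.002], [0.988, -0.152, -0.001], [-0.0, 0.002, -1.0]]
ft_force: [0.7, 0.7, 0.3]
opening: 0.646
gripper_force: 0.0
clock: 3.08
tcp_pos: [544.2, -93.6, 113.3]
orientation: [[0.151, 0.988, -0.002], [0.988, -0.151, 0.0], [0.0, -0.002, -1.0]]
ft_force: [-4.3, 1.3, 5.8]
opening: 0.252
gripper_force: 15.0
3.075 [544.2 -93.6 113.3] [[0.151, 0.988, -0.002], [0.988, -0.151, 0.0], [0.0, -0.002, -1.0]] [-17.9  10.5 104.9  -0.   64.8  -9.2]
```

The opening is 22 mm, so the grip is held. Next I slide it back along the tool's -x.

```bash
python3 -m handwheel '[[-0.015,0,0,0,0,0],[-0.03,0,0,0,0,0],[-0.045,0,0,0,0,0],[-0.06,0,0,0,0,0],[-0.07,0,0,0,0,0],[-0.077,0,0,0,0,0],[-0.08,0,0,0,0,0],[-0.08,0,0,0,0,0]]'
```

```text
clock: 4.12
tcp_pos: [537.5, -135.7, 112.5]
orientation: [[0.151, 0.988, -0.001], [0.988, -0.151, 0.01], [0.009, -0.002, -1.0]]
ft_force: [1.1, 20.0, 4.4]
opening: 0.251
gripper_force: 15.0
```

```bash
python3 -m handwheel '[[-0.003,0,0,0,0,0],[-0.006,0,0,0,0,0],[-0.009,0,0,0,0,0],[-0.009,0,0,0,0,0]]'; python3 look.py side s3
```

```text
clock: 4.62
tcp_pos: [536.8, -140.6, 111.9]
orientation: [[0.151, 0.989, -0.001], [0.988, -0.151, 0.01], [0.01, -0.002, -1.0]]
ft_force: [2.5, 20.0, 0.8]
opening: 0.25
gripper_force: 15.0
4.625 [ 536.8 -140.6  111.9] [[0.151, 0.989, -0.001], [0.988, -0.151, 0.01], [0.01, -0.002, -1.0]] [-23.1  11.  104.5   0.6  64.8 -14.7]
```

The force reached the slip limit after about 42 mm, so I'll release, rise and check the grip against the green end.

```bash
python3 -m handwheel '[[0,0,0,0,0,0],[0,0,0,0,0,0],[0,0,0,0,0,0],[0.04,0,-0.08,0,0,0],[0.11,0,-0.2,0,0,0],[0.11,0,-0.2,0,0,0],[0.11,0,-0.2,0,0,0]]' 0.65 15; python3 look.py wrist w4; python3 -c "
import cv2
a=cv2.imread('pics/w4.png');cv2.imwrite('pics/w4c.png',cv2.resize(a[0:300,130:420],None,fx=2,fy=2))"
```

```text
clock: 5.55
tcp_pos: [547.7, -81.3, 234.6]
orientation: [[0.15, 0.989, 0.003], [0.989, -0.15, -0.001], [-0.001, 0.003, -1.0]]
ft_force: [0.0, -0.2, -0.4]
opening: 0.645
gripper_force: 0.0
5.55 [547.7 -81.3 234.6] [[0.15, 0.989, 0.003], [0.989, -0.15, -0.001], [-0.001, 0.003, -1.0]] [-16.6   3.2  99.   -0.   77.6  -7.9]
```

View pics/w4c.png

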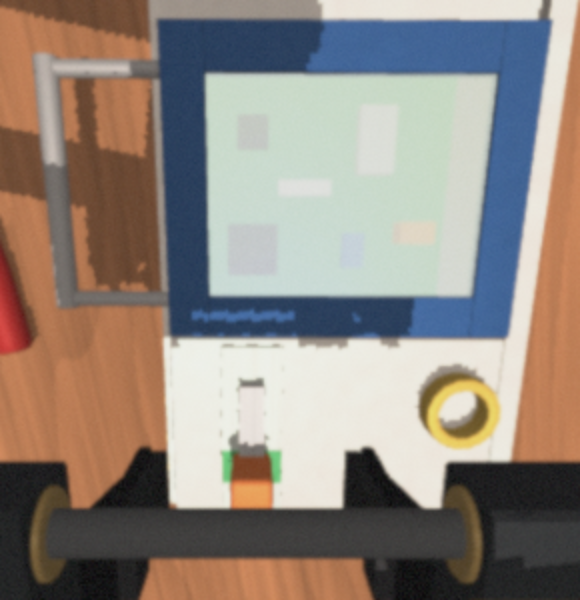

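The grip now sits over the green patch at crop (255,470). I'll check how far it moved.

Run:
```python
import pickle,numpy as np,cv2
from h import *
np.set_printoptions(precision=1,suppress=True)
u=np.array([.152,.988,0])
P=[]
for f,x0 in (("w1",263),("w4",256)):
    c,o=pickle.load(open(f+".pkl","rb"))
    col=c["image"][:,x0-2:x0+3].mean(1)
    print([(y,int(col[y,0]),int(col[y,1]),int(col[y,2])) for y in (range(190,224) if f=="w1" else range(215,256))][::1])
c,o=pickle.load(open("w1.pkl","rb"));a=onz(ray(c,(263,201.3),o),121);t1=onz(ray(c,(263,158),o),88)
c,o=pickle.load(open("w4.pkl","rb"));b=onz(ray(c,(256,240),o),121);g=onz(ray(c,(256,226),o),80);t2=onz(ray(c,(256,190),o),88)
print(a,b,(a-b)@u,"tongue",t1,t2,(t1-t2)@u,"green near edge",g, (g-b)@u)
```

```text
[(190, 115, 110, 106), (191, 115, 109, 104), (192, 115, 103, 97), (193, 118, 92, 79), (194, 119, 73, 51), (195, 120, 67, 39), (196, 120, 65, 37), (197, 118, 64, 35), (198, 121, 67, 39), (199, 122, 68, 39), (200, 126, 69, 39), (201, 152, 83, 47), (202, 196, 108, 62), (203, 224, 132, 77), (204, 232, 153, 88), (205, 233, 164, 94), (206, 233, 166, 95), (207, 233, 166, 94), (208, 234, 166, 96), (209, 234, 167, 96), (210, 234, 166, 95), (211, 234, 166, 95), (212, 234, 165, 94), (213, 234, 166, 95), (214, 234, 164, 93), (215, 233, 163, 92), (216, 233, 163, 92), (217, 233, 161, 92), (218, 233, 159, 92), (219, 232, 163, 109), (220, 233, 200, 166), (221, 235, 231, 218), (222, 228, 231, 218), (223, 193, 218, 184)]
[(215, 231, 224, 218), (216, 231, 225, 218), (217, 231, 224, 218), (218, 230, 224, 217), (219, 230, 223, 217), (220, 228, 221, 215), (221, 219, 211, 204), (222, 182, 173, 166), (223, 133, 126, 121), (224, 114, 108, 104), (225, 113, 108, 104), (226, 114, 108, 103), (227, 114, 100, 92), (228, 119, 87, 71), (229, 119, 69, 45), (230, 119, 65, 38), (231, 120, 65, 36), (232, 120, 65, 38), (233, 120, 65, 37), (234, 122, 66, 37), (235, 121, 67, 38), (236, 122, 68, 40), (237, 122, 67, 39), (238, 124, 67, 38), (239, 145, 78, 44), (240, 186, 101, 58), (241, 219, 124, 71), (242, 231, 147, 85), (243, 233, 161, 93), (244, 234, 165, 94), (245, 233, 163, 93), (246, 233, 161, 91), (247, 233, 161, 91), (248, 233, 159, 90), (249, 233, 159, 90), (250, 233, 157, 89), (251, 233, 156, 88), (252, 231, 152, 86), (253, 211, 133, 77), (254, 125, 83, 57), (255, 59, 53, 51)]
[546.1 -85.5 121. ] [ 541.1 -124.1  121. ] 38.97110654753708 tongue [552.3 -48.3  88. ] [547.7 -80.9  88. ] 32.92164884366714 green near edge [ 540.8 -125.5   80. ] -1.415114360112977
```

Run:
```python
import pickle,numpy as np,cv2
from h import *
np.set_printoptions(precision=1,suppress=True)
u=np.array([.152,.988,0]);M=np.array([461,30.5,75])
c,o=pickle.load(open("w1.pkl","rb"));h=cv2.cvtColor(c["image"],cv2.COLOR_RGB2HSV)
m=cv2.inRange(h,(50,120,80),(80,255,255));ys,xs=np.nonzero(m);print(xs.min(),xs.max(),ys.min(),ys.max())
for y in (ys.min(),ys.max()):print("green",(onz(ray(c,(263,y),o),80)-M)@u)
print("grip0",(onz(ray(c,(263,201.5),o),121)-M)@u-10,"flap edge",(onz(ray(c,(240,168),o),80)-M)@u)
c,o=pickle.load(open("w4.pkl","rb"))
print("grip1",(onz(ray(c,(256,240),o),121)-M)@u-10,(onz(ray(c,(256,229),o),82)-M)@u-10, "tongue end",(onz(ray(c,(256,191),o),89)-M)@u,"flap edge",(onz(ray(c,(230,168),o),85)-M)@u)
# pointer ball in w4? red pixels
h=cv2.cvtColor(c["image"],cv2.COLOR_RGB2HSV);m=cv2.inRange(h,(0,170,80),(4,255,255))|cv2.inRange(h,(174,170,80),(180,255,255))
n,_,s,ct=cv2.connectedComponentsWithStats(m);print([(s[i].tolist(),ct[i]) for i in range(1,n) if s[i][4]>8])
```

```text
Traceback (most recent call last):
ValueError: zero-size array to reduction operation minimum which has no identity
```

Run:
```python
import pickle,numpy as np,cv2
from h import *
np.set_printoptions(precision=1,suppress=True)
u=np.array([.152,.988,0]);M=np.array([461,30.5,75])
c,o=pickle.load(open("w1.pkl","rb"));i=c["image"].astype(int)
m=(i[...,1]>i[...,0]+50)&(i[...,1]>i[...,2]+40);ys,xs=np.nonzero(m);print(xs.min(),xs.max(),ys.min(),ys.max())
for y in (ys.min(),ys.max()):print("green",(onz(ray(c,(263,y),o),80)-M)@u)
print("grip0",(onz(ray(c,(263,201.5),o),121)-M)@u-10,"flap edge",(onz(ray(c,(240,168),o),80)-M)@u)
c,o=pickle.load(open("w4.pkl","rb"));i=c["image"].astype(int)
print("grip1",(onz(ray(c,(256,240),o),121)-M)@u-10,(onz(ray(c,(256,229),o),82)-M)@u-10, "tongue end",(onz(ray(c,(256,191),o),89)-M)@u,"flap edge",(onz(ray(c,(230,168),o),85)-M)@u)
```

```text
248 276 224 238
green -141.59796579921866
green -159.23803224780326
grip0 -111.84480325545303 flap edge -75.96088550200913
grip1 -150.61188025464335 -154.93113925308313 tongue end -97.71996802557432 flap edge -73.32435258019424
```

Green spans -142 to -159 along unit y, centre -150.4. The grip centre is at -150.6, with 20 N against the stop, so the bolt is fully withdrawn. Next is a wrist view from above the pointer.

```bash
python3 -m handwheel '[[0.259,0.024,-0.159,0,0,0],[0.259,0.024,-0.159,0,0,0],[0.259,0.024,-0.159,0,0,0],[0.259,0.024,-0.159,0,0,0],[0.259,0.024,-0.159,0,0,0],[0.259,0.024,-0.159,0,0,0]]' 0.4 15;python3 look.py wrist w5; python3 look.py scene s5
```

```text
clock: 6.35
tcp_pos: [583.7, 68.6, 326.0]
orientation: [[0.153, 0.988, -0.004], [0.988, -0.153, -0.0], [-0.001, -0.004, -1.0]]
ft_force: [0.4, -0.1, 0.5]
opening: 0.401
gripper_force: 0.0
6.35 [583.7  68.6 326. ] [[0.153, 0.988, -0.004], [0.988, -0.153, -0.0], [-0.001, -0.004, -1.0]] [-1.   5.4 86.9 -0.  87.9  7.8]
6.4 [583.9  68.7 326.5] [[0.153, 0.988, -0.003], [0.988, -0.153, -0.0], [-0.001, -0.003, -1.0]] [-1.   5.4 86.9 -0.  88.   7.9]
```

View pics/w5.png

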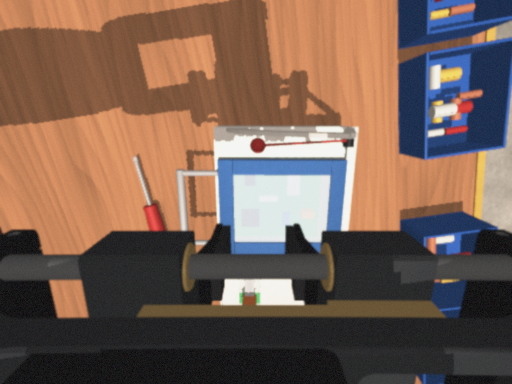

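The wrist view shows the ball at (258,145), the hub at (348,142) and the handle bar starting at (181,171). I'll triangulate the ball with the first side view.

Run:
```python
import pickle,numpy as np,cv2
from h import *
np.set_printoptions(precision=1,suppress=True)
d=pickle.load(open("d0.pkl","rb"));D=d["side"][0]
def red(img,x0,x1,y0,y1):
    i=img.astype(int);m=((i[...,0]>1.9*i[...,1])&(i[...,0]>1.9*i[...,2])&(i[...,0]>70)).astype(np.uint8)
    k=np.zeros_like(m);k[y0:y1,x0:x1]=1;m=cv2.morphologyEx(m*k,cv2.MORPH_OPEN,np.ones((3,3),np.uint8))
    ys,xs=np.nonzero(m);return xs.mean(),ys.mean(),len(xs),np.ptp(xs)+1,np.ptp(ys)+1
c,o=pickle.load(open("w5.pkl","rb"))
a=red(c["image"],240,280,130,160);b=red(D["image"],225,245,188,205);print(a,b)
B,g=tri(ray(c,a[:2],o),ray(D,b[:2]));print("ball",B,g)
x=np.array([.988,-.153,0]);y=np.array([.153,.988,0])
for M in ((461,30.5,75),(463,31,75),(459.5,30,75)):
    v=B-np.array(M)-240*x;print(M,"y",v@y,"r",np.hypot(v@x,v[2]),"ang",np.degrees(np.arctan2(v[2],-v@x)))
hub=onz(ray(c,(348,142),o),75);print("hub",hub,"wrist handle",[onz(ray(c,p,o),75) for p in((181,173),(182,200),(184,228))])
M=np.array((461,30.5,75));
for off in (102,105):
  for r in (ray(c,a[:2],o),ray(D,b[:2])):
    t=((M+off*y-r[0])@y)/(r[1]@y);v=r[0]+t*r[1]-M-240*x;print(off,"r",np.hypot(v@x,v[2]),"ang",np.degrees(np.arctan2(v[2],-v@x)))
print("hub ux",(hub-M)@x,(hub-M)@y)
```

```text
<stdin>:8: RuntimeWarning: Mean of empty slice.
  ret = ret.dtype.type(ret / rcount)
Traceback (most recent call last):
ValueError: zero-size array to reduction operation maximum which has no identity
```

Run:
```python
import pickle,numpy as np,cv2
from h import *
np.set_printoptions(precision=1,suppress=True)
d=pickle.load(open("d0.pkl","rb"));D=d["side"][0]
print(D["image"][190:204,228:246,0]-D["image"][190:204,228:246,1].clip(0,D["image"][190:204,228:246,0]))
c,o=pickle.load(open("w5.pkl","rb"));i=c["image"].astype(int)
m=((i[...,0]>1.7*i[...,1])&(i[...,0]>60)).astype(np.uint8);m[:130]=0;m[160:]=0;m[:,:245]=0;m[:,275:]=0
m=cv2.morphologyEx(m,cv2.MORPH_OPEN,np.ones((5,5),np.uint8));ys,xs=np.nonzero(m);a=((xs.min()+xs.max())/2,(ys.min()+ys.max())/2);print(a,np.ptp(xs),np.ptp(ys))
b=(195+215.5/5.3-.4,145+276.5/5.3-.4)
B,g=tri(ray(c,a,o),ray(D,b));print("ball",B,g)
x=np.array([.988,-.153,0]);y=np.array([.153,.988,0])
for M in ((461,30.5,75),(463,31,75),(459.5,30,75)):
    v=B-np.array(M)-240*x;print(M,"y",v@y,"r",np.hypot(v@x,v[2]),"ang",np.degrees(np.arctan2(v[2],-v@x)))
hub=onz(ray(c,(348,142),o),75);print("hub",hub,"wrist handle",[onz(ray(c,p,o),75) for p in((181,173),(182,200),(184,228))])
M=np.array((461,30.5,75));
for off in (102,105):
  for r in (ray(c,a,o),ray(D,b)):
    t=((M+off*y-r[0])@y)/(r[1]@y);v=r[0]+t*r[1]-M-240*x;print(off,"r",np.hypot(v@x,v[2]),"ang",np.degrees(np.arctan2(v[2],-v@x)))
print("hub ux",(hub-M)@x,(hub-M)@y)
```

```text
[[  7   9   9   4   1   1   1   1   1   1   1   1   1   1   0   0   1   3]
 [  7   8   9   8   3   2   1   1   1   1   1   0   0   0   0   0   2   6]
 [  8   9   8  10   5   3   4   3   2   1   1   0   0   0   0   0   2   8]
 [  8   8   8   9   9   7  20  25  16   6   2   0   0   0   0   0   1   8]
 [  8   7   7   9  11  19  54  75  63  40  14   1   0   0   0   0   0   6]
 [  8   8   8   8  11  23  65 109 113  82  32   2   0   0   0   0   0   4]
 [  8   7   7   8  10  18  45  94 125 103  42   0   0   0   0   0   0   0]
 [  9   8   7   8   8  12  27  62 100  97  38   0   0   0   0   0   0   0]
 [  5   6   7   7   7   9  16  35  64  68  21   0   0   0   0   0   0   0]
 [  0   4   7   7   7   8  11  20  35  31   1   0   0   0   0   0   0   0]
 [  0   2   7   8   8   8   8  13  17   4   0   0   0   0   0   0   0   0]
 [  0   0   5   8   7   7   8   9   7   0   0   0   0   0   0   0   0   0]
 [  0   0   4   7   8   8   8   7   5   0   0   0   0   0   0   0   0   0]
 [  0   0   1   6   8   8   8   8   7   0   0   0   0   0   0   0   0   0]]
(np.float64(257.5), np.float64(145.0)) 11 12
ball [591.1 114.  151.3] 0.05037560980769939
(461, 30.5, 75) y 102.38900672043411 r 145.70086879377783 ang 31.557126654609373
(463, 31, 75) y 101.58900672043411 r 147.32282244248262 ang 31.170505049336032
(459.5, 30, 75) y 103.11250672043411 r 144.50508796037707 ang 31.8487774353385
hub [716.1  91.8  75. ] wrist handle [array([473.5,  84.3,  75. ]), array([465.6,  44. ,  75. ]), array([458.4,  -0.5,  75. ])]
102 r 143.16536182600169 ang 29.859033478569277
102 r 145.00537356730607 ang 31.46256141079575
105 r 161.90192035117474 ang 40.001679648727524
105 r 150.14511157926654 ang 32.109299538532646
hub ux 242.67657400467957 99.56421234165317
```

```bash
python3 -m handwheel '[[-0.0928,-0.1895,0.1,0,0,0],[-0.0928,-0.1895,0.2,0,0,0],[-0.0928,-0.1895,0.2,0,0,0],[-0.0928,-0.1895,0.24,0,0,0],[-0.0928,-0.1895,0.32,0,0,0],[-0.0928,-0.1895,0.38,0,0,0],[-0.0928,-0.1895,0.414,0,0,0],[-0.0928,-0.1895,0.414,0,0,0],[-0.0928,-0.1895,0.414,0,0,0]]' 0.5 30
python3 look.py side s6; python3 -c "
import cv2
a=cv2.imread('pics/s6.png');cv2.imwrite('pics/s6c.png',cv2.resize(a[90:270,180:380],None,fx=3.2,fy=3.2,interpolation=cv2.INTER_CUBIC))"
```

```text
clock: 7.58
tcp_pos: [464.3, 31.9, 80.9]
orientation: [[0.152, 0.988, 0.001], [0.988, -0.152, -0.0], [0.0, 0.001, -1.0]]
ft_force: [-0.1, 0.3, -0.1]
opening: 0.497
gripper_force: 0.0
7.575 [464.3  31.9  80.9] [[0.152, 0.988, 0.001], [0.988, -0.152, -0.0], [0.0, 0.001, -1.0]] [ -5.8   1.6 118.6  -0.   59.7   3. ]
```

View pics/s6c.png

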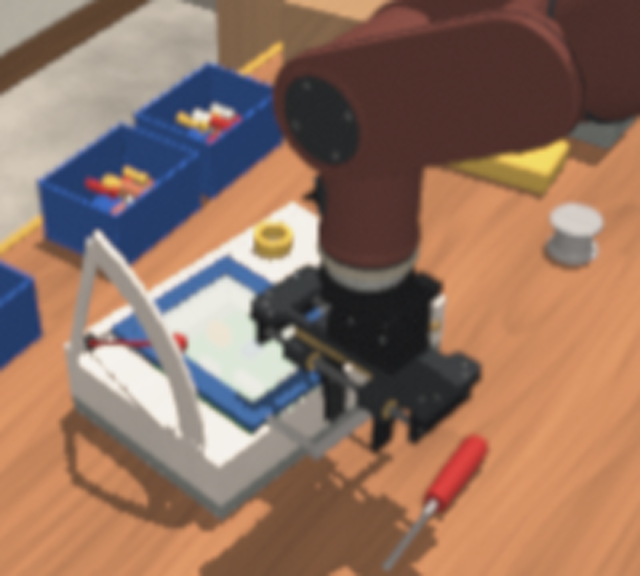

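The fingers straddle the handle bar, clear of everything else. I'll close them.

```bash
python3 -m handwheel '[[0,0,0.003,0,0,0],[0,0,0.003,0,0,0],[0,0,0.003,0,0,0],[0,0,0.003,0,0,0],[0,0,0.003,0,0,0]]' 0 30
```

```text
clock: 8.25
tcp_pos: [462.7, 32.6, 78.3]
orientation: [[0.151, 0.988, -0.003], [0.988, -0.151, 0.0], [-0.0, -0.003, -1.0]]
ft_force: [-5.0, 1.0, 4.4]
opening: 0.122
gripper_force: 30.0
```

```bash
python3 -m handwheel '[[0,0.0003,-0.0140,0.0222,0,0],[0,0.0013,-0.0279,0.0444,0,0],[0,0.0046,-0.0557,0.0889,0,0],[0,0.0097,-0.0831,0.1333,0,0],[0,0.0169,-0.1101,0.1778,0,0],[0,0.0258,-0.1365,0.2222,0,0],[0,0.0366,-0.1623,0.2667,0,0],[0,0.0491,-0.1872,0.3111,0,0],[0,0.0561,-0.1993,0.3333,0,0],[0,0.0605,-0.2065,0.3467,0,0],[0,0.0605,-0.2065,0.3467,0,0],[0,0.0605,-0.2065,0.3467,0,0]]'; python3 look.py side s7; python3 look.py scene s8; python3 -c "
import cv2
a=cv2.imread('pics/s7.png');b=cv2.imread('pics/s8.png')
a=cv2.resize(a[150:250,200:300],(440,440),interpolation=cv2.INTER_CUBIC)
b=cv2.resize(b[150:250,200:300],(440,440),interpolation=cv2.INTER_CUBIC)
a=cv2.resize(a,(400,400));b=cv2.resize(b,(400,400))
cv2.imwrite('pics/s78.png',cv2.hconcat([a,b]))"
```

```text
clock: 9.75
tcp_pos: [498.2, 27.0, 201.9]
orientation: [[0.151, 0.843, -0.516], [0.989, -0.129, 0.079], [-0.0, -0.522, -0.853]]
ft_force: [-5.4, -0.0, 1.3]
opening: 0.126
gripper_force: 30.0
9.75 [498.2  27.  201.9] [[0.151, 0.843, -0.516], [0.989, -0.129, 0.079], [-0.0, -0.522, -0.853]] [ -6.6  21.9  85.9   1.1 103.6   2. ]
9.8 [498.2  27.  201.8] [[0.151, 0.843, -0.516], [0.989, -0.129, 0.079], [-0.0, -0.522, -0.853]] [ -6.6  21.9  85.9   1.1 103.6   2. ]
```

View pics/s78.png

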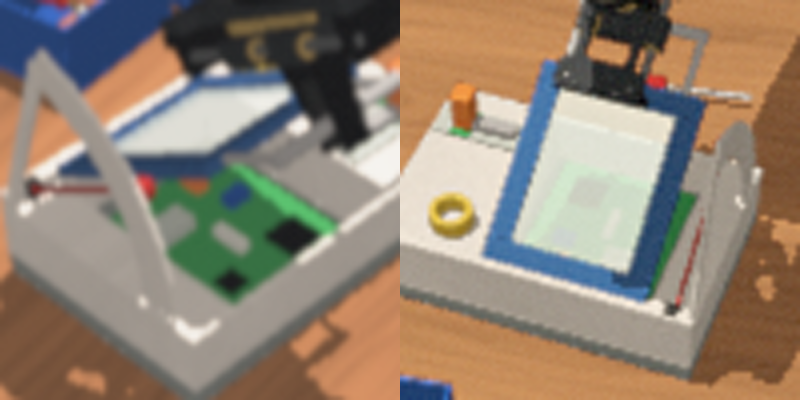

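The flap is lifted with the board in view, and the grip is still over green. Kinematics put the flap at about 31.2°. I'll check the ball against the flap edge with the wrist camera.

```bash
python3 look.py wrist w9
python3 - <<'E'
import pickle,numpy as np,cv2
c,o=pickle.load(open("w9.pkl","rb"))
cv2.imwrite("pics/w9c.png",cv2.resize(cv2.cvtColor(c["image"],cv2.COLOR_RGB2BGR)[0:240,170:490],None,fx=2.5,fy=2.5,interpolation=cv2.INTER_CUBIC))
E
```

```text
9.85 [498.2  27.  201.9] [[0.151, 0.843, -0.516], [0.989, -0.129, 0.079], [-0.0, -0.522, -0.853]] [ -6.6  21.9  85.9   1.1 103.6   2. ]
```

View pics/w9c.png

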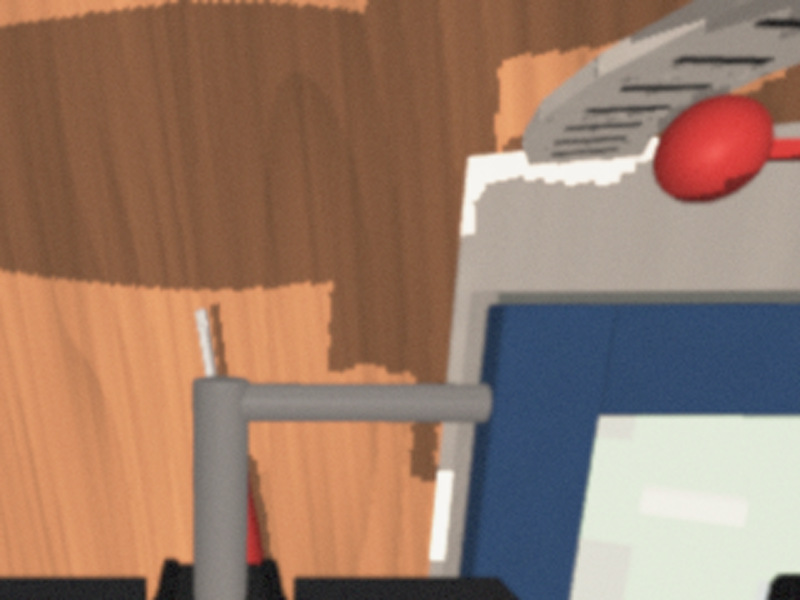

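The wrist crop shows the ball centre at (714,148), the flap's top left corner at (489,304) and the bar end at (220,378).

Run:
```python
import pickle,numpy as np
from h import *
np.set_printoptions(precision=1,suppress=True)
c,o=pickle.load(open("w9.pkl","rb"));o=dict(o);o["orientation"]=np.eye(3);o["tcp_pos"]=np.zeros(3)
i=c["image"].astype(int);m=(i[...,0]>1.9*i[...,1])&(i[...,0]>80);m[90:]=0;m[:,:425]=0;m[:,480:]=0;ys,xs=np.nonzero(m);print(xs.min(),xs.max(),ys.min(),ys.max())
q=lambda u,v:(170+(u+.5)/2.5-.5,(v+.5)/2.5-.5)
b=ray(c,q(714,148),o)
def at(r,ax,v): t=(v-r[0][ax])/r[1][ax];return r[0]+t*r[1]
print("corner",at(ray(c,q(489,304),o),2,-2),"exp 75 55"); print("corner bottom?",at(ray(c,q(468,540),o),2,-2))
print("bar end",at(ray(c,q(220,380),o),2,-3)," leg",at(ray(c,q(300,402),o),2,0))
for x in (98,100,102,104,106):
    p=at(b,0,x);v=p-np.array([0,240,3]);print(x,p,"r",np.hypot(v[1],v[2]),"ang above flap",np.degrees(np.arctan2(-v[2],-v[1])))
for th in (-3,-2,-1,0,1,2,3):
  t=np.radians(th); 
  print(th,[ (proj(c,[x,240-150*np.cos(t),3-150*np.sin(t)],o)-[170,0])*2.5+.75 for x in (100,102,104)])
print((proj(c,[75,55,-2],o)-[170,0])*2.5+.75,(proj(c,[60,0,-3],o)-[170,0])*2.5+.75)
```

```text
432 479 38 79
corner [73.5 53.5 -2. ] exp 75 55
corner bottom? [24.5 54.4 -2. ]
bar end [58.9  0.9 -3. ]  leg [54.  17.5  0. ]
98 [ 98.   81.8 -16.8] r 159.47029331419006 ang above flap 7.118376027461244
100 [100.   88.7  -6.1] r 151.56810769060542 ang above flap 3.4441460027532345
102 [102.   95.7   4.6] r 144.35589303601378 ang above flap -0.6153988253473409
104 [104.  102.6  15.2] r 137.9419160576512 ang above flap -5.076729658460424
106 [106.  109.5  25.9] r 132.44219993342034 ang above flap -9.940301110562205
-3 [array([662.6, 166. ]), array([664.4, 155. ]), array([666.4, 144. ])]
-2 [array([670.3, 163.5]), array([672.2, 152.3]), array([674.2, 141.1])]
-1 [array([678.5, 160.9]), array([680.6, 149.5]), array([682.6, 138. ])]
0 [array([687.4, 158.2]), array([689.5, 146.6]), array([691.6, 134.8])]
1 [array([696.8, 155.4]), array([699. , 143.5]), array([701.2, 131.5])]
2 [array([706.8, 152.5]), array([709.1, 140.3]), array([711.5, 128.1])]
3 [array([717.6, 149.4]), array([720., 137.]), array([722.4, 124.5])]
[497.4 295.9] [215.5 374.3]
```

Run:
```python
import pickle,numpy as np
from h import *
np.set_printoptions(precision=1,suppress=True,linewidth=160)
c,o=pickle.load(open("w9.pkl","rb"));i=c["image"].astype(int);o=dict(o);o["orientation"]=np.eye(3);o["tcp_pos"]=np.zeros(3)
for r in (135,180,200): print(r,[(x,*i[r,x]) for x in range(352,376)])
print("col",[(y,*i[y,400]) for y in range(112,130)])
print("bar row 190",[(x,i[190,x].sum()//3) for x in range(243,274)])
for P in ([75,55,-2],[75,55,8],[40,55,-2],[40,55,8],[75,80,-2],[75,80,8],[20,0,3]): print(P,proj(c,P,o))
```

```text
135 [(352, np.int64(186), np.int64(172), np.int64(161)), (353, np.int64(188), np.int64(174), np.int64(163)), (354, np.int64(188), np.int64(175), np.int64(164)), (355, np.int64(184), np.int64(172), np.int64(160)), (356, np.int64(175), np.int64(162), np.int64(151)), (357, np.int64(165), np.int64(154), np.int64(144)), (358, np.int64(164), np.int64(152), np.int64(143)), (359, np.int64(162), np.int64(151), np.int64(141)), (360, np.int64(164), np.int64(153), np.int64(143)), (361, np.int64(160), np.int64(150), np.int64(142)), (362, np.int64(156), np.int64(146), np.int64(136)), (363, np.int64(122), np.int64(116), np.int64(114)), (364, np.int64(74), np.int64(78), np.int64(92)), (365, np.int64(45), np.int64(58), np.int64(80)), (366, np.int64(39), np.int64(56), np.int64(77)), (367, np.int64(36), np.int64(54), np.int64(76)), (368, np.int64(39), np.int64(57), np.int64(80)), (369, np.int64(41), np.int64(59), np.int64(83)), (370, np.int64(45), np.int64(67), np.int64(96)), (371, np.int64(51), np.int64(75), np.int64(108)), (372, np.int64(52), np.int64(77), np.int64(112)), (373, np.int64(55), np.int64
[... 3640 characters left out ...]
p.int64(114)), (251, np.int64(120)), (252, np.int64(126)), (253, np.int64(127)), (254, np.int64(130)), (255, np.int64(134)), (256, np.int64(135)), (257, np.int64(133)), (258, np.int64(134)), (259, np.int64(133)), (260, np.int64(134)), (261, np.int64(133)), (262, np.int64(133)), (263, np.int64(131)), (264, np.int64(127)), (265, np.int64(124)), (266, np.int64(119)), (267, np.int64(118)), (268, np.int64(106)), (269, np.int64(88)), (270, np.int64(88)), (271, np.int64(92)), (272, np.int64(91)), (273, np.int64(109))]
[75, 55, -2] [368.7 118.1]
[75, 55, 8] [361.2 118.1]
[40, 55, -2] [361.  187.7]
[40, 55, 8] [354.5 183.4]
[75, 80, -2] [420.4 117.8]
[75, 80, 8] [409.4 117.9]
[20, 0, 3] [256.  220.1]
```

Corrected for the bias seen on the bar and flap edges, the ball lies about 1.2° above the flap. I'll raise it by that much.

```bash
python3 -m handwheel '[[0,0,-0.003,0.005,0,0],[0,0.0001,-0.006,0.009,0,0],[0,0.0002,-0.0084,0.0133,0,0],[0,0.0002,-0.0084,0.0133,0,0],[0,0.0002,-0.0084,0.0133,0,0],[0,0.0002,-0.0084,0.0133,0,0]]'; python3 look.py wrist w10; python3 look.py side s10
python3 - <<'E'
import pickle,numpy as np
from h import *
np.set_printoptions(precision=1,suppress=True,linewidth=160)
c,o=pickle.load(open("w10.pkl","rb"));print("ang",np.degrees(np.arcsin((o["tcp_pos"][2]+3*o["orientation"][2,2]-75.2)/240)),o["gripper_force"])
i=c["image"].astype(int);o=dict(o);o["orientation"]=np.eye(3);o["tcp_pos"]=np.zeros(3)
m=(i[...,0]>1.9*i[...,1])&(i[...,0]>80);m[90:]=0;m[:,:420]=0;m[:,500:]=0
cs=m.sum(0);ys=np.nonzero(m[:,:478].any(1))[0];print("cols",[(x,cs[x]) for x in range(424,486)],ys.min(),ys.max())
for r in (184,188): print(r,[(x,i[r,x,2]) for x in range(355,370)])
print("edge",[(y,i[y,400,0]) for y in range(114,126)])
print("bar",[(x,i[190,x].sum()//3) for x in list(range(244,250))+list(range(264,271))])
for th in (-1,0,1,2):
  t=np.radians(th);print(th,proj(c,[102,240-150*np.cos(t),3-150*np.sin(t)],o))
E
```

```text
clock: 10.65
tcp_pos: [501.0, 26.5, 206.4]
orientation: [[0.151, 0.832, -0.533], [0.989, -0.128, 0.081], [-0.0, -0.539, -0.842]]
ft_force: [-6.0, 0.2, 1.0]
opening: 0.128
gripper_force: 30.0
10.65 [501.   26.5 206.4] [[0.151, 0.832, -0.533], [0.989, -0.128, 0.081], [-0.0, -0.539, -0.842]] [ -6.7  22.9  84.5   1.1 105.2   2. ]
10.7 [501.1  26.5 206.4] [[0.151, 0.832, -0.533], [0.989, -0.128, 0.081], [-0.0, -0.539, -0.842]] [ -6.7  22.9  84.5   1.1 105.2   2. ]
ang 32.42225967377176 29.997355812083697
cols [(424, np.int64(0)), (425, np.int64(0)), (426, np.int64(0)), (427, np.int64(0)), (428, np.int64(12)), (429, np.int64(17)), (430, np.int64(20)), (431, np.int64(22)), (432, np.int64(25)), (433, np.int64(27)), (434, np.int64(28)), (435, np.int64(31)), (436, np.int64(32)), (437, np.int64(33)), (438, np.int64(34)), (439, np.int64(35)), (440, np.int64(37)), (441, np.int64(37)), (442, np.int64(38)), (443, np.int64(38)), (444, np.int64(39)), (445, np.int64(39)), (446, np.int64(39)), (447, np.int64(39)), (448, np.int64(39)), (449, np.int64(40)), (450, np.int64(39)), (451, np.int64(39)), (452,
[... 1277 characters left out ...]
np.int64(108)), (367, np.int64(109)), (368, np.int64(110)), (369, np.int64(110))]
edge [(114, np.int64(177)), (115, np.int64(169)), (116, np.int64(149)), (117, np.int64(122)), (118, np.int64(107)), (119, np.int64(109)), (120, np.int64(100)), (121, np.int64(80)), (122, np.int64(61)), (123, np.int64(53)), (124, np.int64(54)), (125, np.int64(54))]
bar [(244, np.int64(162)), (245, np.int64(161)), (246, np.int64(155)), (247, np.int64(126)), (248, np.int64(111)), (249, np.int64(115)), (264, np.int64(125)), (265, np.int64(123)), (266, np.int64(120)), (267, np.int64(114)), (268, np.int64(109)), (269, np.int64(98)), (270, np.int64(89))]
-1 [441.9  59.5]
0 [445.5  58.3]
1 [449.3  57.1]
2 [453.4  55.8]
```

The ball now projects in line with the flap, with a residual of about 0° at 32.4°, and the grip is firm at 30 N. I'll hand it in.

```bash
python3 -m handwheel '[[0,0,0,0,0,0],[0,0,0,0,0,0],[0,0,0,0,0,0],[0,0,0,0,0,0]]'; python3 -c "
from plant import manip
print(manip.get_obs()['joint_velocities']);print(manip.hand_in())"
```

```text
clock: 11.25
tcp_pos: [501.1, 26.5, 206.4]
orientation: [[0.151, 0.832, -0.533], [0.989, -0.128, 0.081], [-0.0, -0.539, -0.842]]
ft_force: [-6.5, -0.5, 0.8]
opening: 0.13
gripper_force: 30.0
[-0.01714668  0.02827873  0.07024293  0.12707214  0.00604969  0.00273668]
the job is handed in; nothing more can be done
None
```

I handed the job in at 11.3 s: the bolt is fully withdrawn over the green end, and the arm is holding the flap steady at about 32.4°, which by my wrist-camera estimate is in line with the red pointer; no verdict was returned.

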